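# Clamp a gas regulator in the machine vise

### The arm

A 6-joint arm with a two-finger parallel gripper is mounted at the origin on the work surface. World frame = base frame: x ahead of the robot, y to its left, z up, the work surface at z = 0. Lengths are in m, angles in rad, forces in N, time in s.
With the tool pointing down it reaches from about 0.3 to 0.875 m from the base axis. Payload 6.4 kg.
Tool frame: the origin (TCP) lies between the finger pads; the fingertips stand 19 mm ahead of it and the grasp point (between the pads) is the TCP (ctrl.tips_ahead is the z of the fingertips in the tool frame, in m); z points along the fingers, y is the line along which they close (so a half turn about z gives the same grasp; the last joint's range is limited). The gripper opens to 85 mm and grips with 20 to 120 N. Pads are 22 mm wide; open, the fingers measure 114 mm over their backs; the gripper's body (76 mm by 85 mm) begins 54 mm behind the grasp point. The pads swing forward as they close: fully open they stand 13 mm farther back than shut.
Start: joints at [1.082, 0.181, 1.607, -0, 1.354, -0.206], TCP at [0.16, 0.552, 0.219] pointing down, gripper open.
Joint ranges: [-2.99, 2.99], [-0.89, 2.07], [0.3, 2.58], [-1.14, 4.28], [0, 2.63], [-3.12, 3.12]. Speed limits (rad/s): [2.57, 2.57, 3.01, 3.14, 3.14, 3.14].

### API

Orientations are given as a unit quaternion [w, x, y, z].
In Python, from bench import readout, vision, ctrl gives the robot as it stands.
- The arm moves only by the tool play_rows, never from a script. Its arguments are lists of equal length, an entry for each row: "xyz": the shift along the tool's x, y, z in mm, a list of three; "rot": the turn, a rotation vector about the tool's x, y, z in rad, a list of three; "grip": the opening, from 0 (shut) to 1 (fully open). In form: {"xyz": [[x, y, z], ...], "rot": [[rx, ry, rz], ...], "grip": [grip, ...]}. A call has exactly 10 rows; each row is the pose to reach, as a shift and turn from the pose commanded when the call began, along the tool's axes at that moment; what a row does not reach only later rows make up. A row lasts 1/8 s, in which the tool goes at most 62.5 mm and 10.7 degrees, less where a joint would pass 70% of its speed; a pose out of reach is approached as far as the arm can. A call with a gripper value outside its range is refused whole. The fingers move at their own pace and stop on an object; the grip force is fixed at half the most. Time passes only in rows, so rows that repeat a pose let the fingers close, or fill a call up. It gives the time, the measured TCP pose, the force, the opening and the grip force at its end, in the units of the state.
- readout.get_obs(): the state, without advancing time (a new reading comes with each control period).
- vision.camera(name): name is "scene" or "side" or "wrist"; returns a dict with "color" (420x560x3 uint8, red, green, blue), "depth" (420x560 float32, m along the optical axis (not along the pixel's ray), 0 where there is no reading), "camera_matrix" (3x3 intrinsics, pixels), "extrinsics" (4x4, takes a point from camera to world coordinates); the wrist camera has in their place "hand_eye" (4x4, takes a point from camera to tool coordinates, whose origin is the TCP and whose axes are the flange's). Camera axes: x right, y down, z forward; pixel columns grow to the right and rows downward; lengths in m; the calibration is good to about 2 mm. A picture is of the moment at which its call begins: read the wrist's pose just before it.
- ctrl.hand_in(): hands the job in; it is judged then, once.
The state is a dict: "time_s": time; "q": joint angles; "dq": joint speeds; "joint_efforts": joint torques, N m; "eef_pos": TCP position; "eef_rot": TCP orientation; "wrist_force": force on the tool from outside, world axes, zero at the start; "torque": the same for the moment, N m; "opening": opening from 0.0 (shut) to 1.0 (fully open); "grasp_force": force on a finger pad.
Only numpy, scipy, OpenCV 4.12 (cv2) and the standard library are available. Lean on these libraries where they do the work, as an engineer would, in place of code of your own. Each camera call takes 0.05 s, during which the arm holds its last target. There are 200 camera calls.

### The job

The brass gas pressure regulator has to be held for its gauge to be fitted. Lift it out of the blue parts bin and stand it upright on the bed of the machine vise, between the jaws and near the middle of them, with its two plain flat sides facing the jaws and its ports pointing out along them; then let go of it and crank the handle clockwise until the jaw clamps it firmly. Set it down rather than dropping it, and leave everything else in the bin and on the bench where it is.

Things in the scene. Friction and masses are not known exactly. Their poses are not given: they have to be found in the camera images.
- regulator: Gas pressure regulator, upright, about 0.6 kg. Origin: centre of its underside. Brass block 56 (x) by 44 (y) by 44 mm high; the plain flat sides to clamp face +y and -y. Port fittings, 21 mm diameter, 22 mm up, stick out to x = +44 and -50 mm. Steel bonnet, 41 mm diameter, up to 80 mm; round black knob, 42 mm diameter, 80 to 108 mm up, on the z axis: grip it there (it does not turn).
- bin: Blue open parts bin, fixed, 270 mm (its x) by 200 mm (its y), 62 mm high, walls 4 mm. Origin: centre of its underside. Regulator, gas filter and tee lie in it, one in each third along its x, in any order; the regulator's x lies roughly along the bin's y.
- vise: Blue-grey machine vise on a round swivel base, fixed. Origin: on the bench under the base's centre. y: the screw's axis, crank at the -y end, fixed jaw at the +y end; x: along the jaws. Bed (two rails) at z = 112 mm. Fixed jaw: face at y = +45 mm, 90 mm wide, top at z = 150 mm. Bearing block at the crank end: y -116 to -100 mm, top z = 116 mm. Screw axis at x = 0, z = 95 mm.
- jaw: The moving jaw. Origin: centre of the lower edge of its face (which looks to the vise's +y), at bed height; 90 mm wide, 38 mm high, 38 mm deep behind the face. The opening is the distance from this origin to the fixed jaw's face.
- crank (a joint): Crank angle a, rad; grows clockwise seen from the handle (looking along the vise's +y), which closes the jaw 8 mm a turn: opening = 75 mm - 8 mm x a / 6.283. In the vise frame the handle is at x = 55 sin a, z = 95 + 55 cos a mm. Turning takes 6 to 9 N at the handle; it stays where left. The jaw bears on the regulator at 44 mm opening; 0.2 to 0.6 rad more (10 to 18 N) clamps firmly and holds.
- crank_grip (a point): Where to grip the red crank handle: on its axis, 56 mm out from the crank arm, 30 mm from the free end. The handle is a sleeve of 22 mm diameter lying along the vise's y, from y = -140 to -222 mm (this point at y = -192 mm); it spins freely on its pin, so the gripper need not turn with the crank. It circles the screw axis at 55 mm radius.
- gas_filter: White gas filter cartridge with blue ends, lying in the bin, 120 mm long (its y), 46 mm high. Bystander.
- tee: Brass tee fitting lying in the bin, 98 mm long (its y), 54 mm wide, 24 mm high. Bystander.
- gauge: Pressure gauge lying face up on the bench, 63 mm diameter, 27 mm high. Origin: centre of its underside. Bystander.
- wrench: Steel wrench, 170 mm long, lying on the bench. Bystander.
- solvent_bottle: Amber bottle, 72 mm diameter, 170 mm high, standing on the bench. Bystander.
- cap_jar: Small jar with a white lid, 60 mm diameter, 75 mm high. Bystander.

How it is judged:
By the outcome, as a careful person would: the job done as asked, in the order asked, and still so for the second after the job is handed in, with the robot touching nothing.
It also fails if it takes over 72 s, if anything falls off the work surface, if the arm or the gripper's body presses on something with over 40 N, if the wrist force passes 120 N, or if a joint passes its speed limit or range.

## Working session

There is one attempt and no reset: what is moved stays moved. The work goes in short steps, Python scripts to look and compute and a tool call to move; the robot and the scene stay as the last step left them, time stands still between calls to the robot, and variables do not carry over. Pictures are saved under pics/ and viewed, at most 10 in all, crops included, and the job is handed in when it is done.

Besides the shell and the picture viewer there is one more tool, called after "Call:" by a JSON object that holds its "method" and its "body", one argument or row to a line. play_rows: Moves the arm, as the interface text tells. Its arguments: {"type":"object","properties":{"xyz":{"type":"array","items":{"type":"array","items":{"type":"number"}}},"rot":{"type":"array","items":{"type":"array","items":{"type":"number"}}},"grip":{"type":"array","items":{"type":"number"}}},"required":["xyz","rot","grip"]}

```bash
ls; mkdir -p pics
python3 - <<'E'
from bench import readout, vision, ctrl
import cv2,numpy as np,pickle
o=readout.get_obs();print(o,ctrl.tips_ahead)
d={n:vision.camera(n) for n in("scene","side")}
pickle.dump(d,open('c0.pkl','wb'))
for n in d:
    cv2.imwrite(f'pics/{n}0.png',d[n]['color'][:,:,::-1]);print(n,d[n]['camera_matrix'],d[n]['extrinsics'])
E
```

```text
pics
{'time_s': 0.0, 'q': array([ 1.08173131e+00,  1.81555142e-01,  1.60802679e+00, -7.16394468e-06,
        1.35379353e+00, -2.06276573e-01]), 'dq': array([-0.00080759, -0.00050667, -0.00115266, -0.0009842 , -0.00077488,
        0.00044027]), 'joint_efforts': array([-2.27805674e-05, -4.44883811e+01, -3.51330221e+01, -2.78065872e-04,
        9.31193208e-03,  1.36775949e-05]), 'eef_pos': array([0.16013727, 0.55164339, 0.21786717]), 'eef_rot': array([-3.00422593e-04,  1.40922739e-01,  9.90020195e-01, -8.39265562e-04]), 'wrist_force': array([-0.09495573,  0.04986549,  0.80127918]), 'torque': array([-0.05848811,  0.01547316, -0.00426668]), 'grasp_force': 0.0, 'opening': 1.003185861156607} 0.019
scene [[491.11584172   0.         281.20592894]
 [  0.         491.11584172 214.77830772]
 [  0.           0.           1.        ]] [[-0.8401096   0.41712441 -0.346732    1.0205254 ]
 [ 0.54233876  0.63512562 -0.54998556  0.82802545]
 [-0.00919403 -0.65009435 -0.75979787  1.22586821]
 [ 0.          0.          0.          1.        ]]
side [[417.16520117   0.         278.22374641]
 [  0.         417.16520117 207.64416476]
 [  0.           0.           1.        ]] [[ 0.84846619 -0.29561151  0.43899767 -0.03674854]
 [-0.5288971  -0.44332586  0.72369195 -0.90654041]
 [-0.01931265 -0.84621275 -0.53249507  0.80263236]
 [ 0.          0.          0.          1.        ]]
```

View pics/scene0.png

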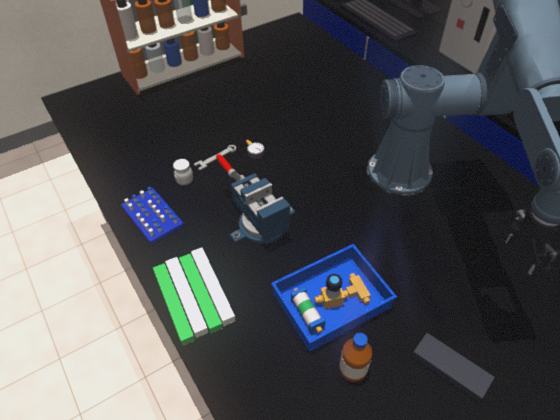

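View pics/side0.png

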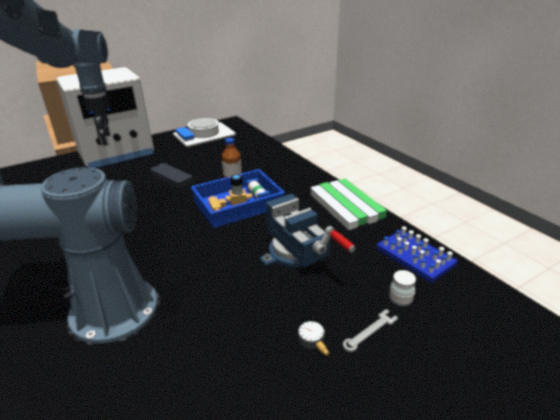

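The scene picture shows the knob at (334,283) between the filter (308,310) and the tee (358,290). The vise is at about (262,208) and the red handle at about (226,164). The side picture shows the same layout, with the handle at (341,240).

```bash
cat > h.py <<'E'
import numpy as np,cv2
def cloud(c,T=None):
    K=c['camera_matrix'];D=c['depth'];v,u=np.indices(D.shape)
    P=np.stack([(u-K[0,2])/K[0,0]*D,(v-K[1,2])/K[1,1]*D,D],-1)
    T=c['extrinsics'] if T is None else T
    W=P@T[:3,:3].T+T[:3,3]; W[D<=0]=np.nan
    return W
E
python3 - <<'E'
import pickle,numpy as np,cv2
from h import cloud
d=pickle.load(open('c0.pkl','rb'))
for n in d:
    W=cloud(d[n]);c=d[n]['color'].astype(int);r,g,b=c[...,0],c[...,1],c[...,2]
    hsv=cv2.cvtColor(d[n]['color'],cv2.COLOR_RGB2HSV);z=W[...,2]
    roi=np.zeros(z.shape,bool)
    if n=='scene': roi[140:350,180:400]=1
    else: roi[160:280,180:370]=1
    def box(m): 
        P=W[m&roi&np.isfinite(z)]; return len(P),P.mean(0).round(4) if len(P) else 0,np.percentile(P,[3,97],axis=0).round(4).tolist() if len(P) else 0
    red=(r>130)&(g<60)&(b<60)&(z>.03); print(n,'red',box(red))
    P=W[red&roi]; 
    u,s,vt=np.linalg.svd(P-P.mean(0),full_matrices=False);print(' dir',vt[0],s)
    # vise high points
    sub=(slice(165,245),slice(225,300)) if n=='scene' else (slice(190,265),slice(262,335))
    m=np.zeros(z.shape,bool);m[sub]=1
    m2=m&(z>.142)&(z<.158); P=W[m2]; print(' jawtops',box(m2))
    if len(P): print(cv2.minAreaRect((P[:,:2]*1000).astype(np.float32)))
    sub=(slice(262,330),slice(310,360)) if n=='scene' else (slice(170,205),slice(222,252))
    m=np.zeros(z.shape,bool);m[sub]=1
    m2=m&(z>.1)&(z<.125);print(' knob',box(m2)); P=W[m2]; print(cv2.minAreaRect((P[:,:2]*1000).astype(np.float32)))
    br=(hsv[...,0]>10)&(hsv[...,0]<28)&(hsv[...,1]>120)&m; print(' brass',box(br))
    bl=(hsv[...,0]>105)&(hsv[...,0]<128)&(hsv[...,1]>180)&(z>.052)&(z<.072)&(hsv[...,2]>80); 
    s2=np.zeros(z.shape,bool)
    if n=='scene': s2[240:350,265:400]=1
    else: s2[165:230,185:290]=1
    P=W[bl&s2];print(' rim',len(P),cv2.minAreaRect((P[:,:2]*1000).astype(np.float32)))
    s=(slice(140,350),slice(180,410)) if n=='scene' else (slice(160,280),slice(180,370))
    im=d[n]['color'][s][:,:,::-1];cv2.imwrite(f'pics/{n}c.png',cv2.resize(im,None,fx=2.7,fy=2.7,interpolation=cv2.INTER_CUBIC))
E
```

```text
scene red (107, array([ 0.5641, -0.2342,  0.1524]), [[0.5553, -0.2706, 0.1457], [0.5719, -0.2, 0.1576]])
 dir [-0.00575667  0.99992325  0.01097096] [0.22111303 0.05691353 0.02936371]
 jawtops (798, array([ 0.5382, -0.0442,  0.1508]), [[0.4912, -0.2004, 0.1437], [0.5784, 0.0319, 0.1562]])
((532.7896728515625, -91.5694808959961), (252.06581115722656, 94.5198745727539), 88.8908920288086)
 knob (206, array([0.5199, 0.2948, 0.1121]), [[0.5004, 0.275, 0.102], [0.538, 0.3123, 0.1179]])
((518.7072143554688, 292.974609375), (44.59490203857422, 42.13545608520508), 41.40213394165039)
 brass (440, array([0.4958, 0.2992, 0.035 ]), [[0.4223, 0.2697, 0.0199], [0.604, 0.3491, 0.0522]])
 rim 1125 ((516.2763061523438, 291.1960144042969), (211.6559600830078, 279.70086669921875), 86.33916473388672)
side red (141, array([ 0.5582, -0.2397,  0.1496]), [[0.5513, -0.2722, 0.1438], [0.5672, -0.2036, 0.1529]])
 dir [-0.01071464 -0.99992833 -0.00534172] [0.25255981 0.05834338 0.02502662]
 jawtops (638, array([ 0.5341, -0.0608,  0.148 ]), [[0.4888, -0.2027, 0.1428], [0.5762, 0.0256, 0.1521]])
((533.0321655273438, -92.78963470458984), (93.48030853271484, 248.6864013671875), 0.021639501675963402)
 knob (84, array([0.5156, 0.2851, 0.1094]), [[0.4987, 0.2693, 0.1015], [0.535, 0.3071, 0.1141]])
((518.0811767578125, 289.4501647949219), (42.44409942626953, 39.153221130371094), 45.228431701660156)
 brass (141, array([0.5062, 0.277 , 0.0339]), [[0.458, 0.263, 0.0186], [0.5506, 0.2987, 0.049]])
 rim 541 ((517.8544311523438, 290.58648681640625), (221.4599151611328, 280.3276672363281), 86.48350524902344)
```

View pics/scenec.png

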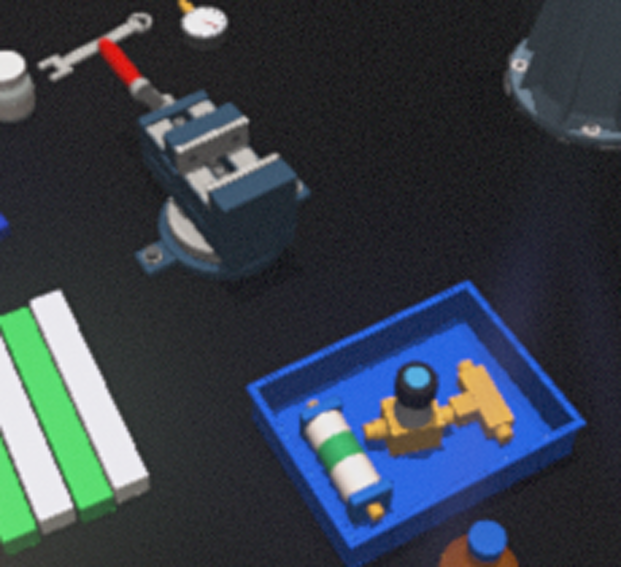

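The vise's y axis lies along world y. It sits near x = 0.533, with a ≈ 0.5. The knob is near (0.518, 0.291). Next I'll look from above with the wrist camera.

```bash
cat >> h.py <<'E'
from scipy.spatial.transform import Rotation as R
from bench import readout, vision
def wrist():
    o=readout.get_obs();c=vision.camera("wrist")
    T=np.eye(4);T[:3,:3]=R.from_quat(o['eef_rot'],scalar_first=True).as_matrix();T[:3,3]=o['eef_pos']
    return c,T@c['hand_eye'],o
def tomove(target,toolx):
    """target TCP, world direction of tool x (tool down): shift mm, rotvec, from present pose"""
    o=readout.get_obs();r=R.from_quat(o['eef_rot'],scalar_first=True)
    x=np.array([*toolx,0.]);x/=np.linalg.norm(x);z=np.array([0,0,-1.])
    r2=R.from_matrix(np.stack([x,np.cross(z,x),z],1))
    print('shift',(r.inv().apply(np.array(target)-o['eef_pos'])*1000).round(1),'rot',(r.inv()*r2).as_rotvec().round(3),'t',o['time_s'])
E
python3 - <<'E'
from h import *
c,T,o=wrist();print(c['hand_eye'].round(3),c['camera_matrix'])
tomove([.50,.29,.36],[-1,0])
d=__import__('pickle').load(open('c0.pkl','rb'))
for n in d:
    W=cloud(d[n]);W=W.reshape(-1,3)
    m=(abs(W[:,0]-.533)<.04)&(W[:,1]>-.15)&(W[:,1]<.06)
    for y in np.arange(-.15,.055,.005):
        k=m&(abs(W[:,1]-y-.0025)<.0025)
        if k.sum()>5: print(n,round(y,3),k.sum(),np.percentile(W[k,2],[10,50,90]).round(3))
W=cloud(d['scene'])[335:380,340:372];m=W[...,2]>.1;print('bottle',np.nanmedian(W[m],axis=0))
E
```

```text
[[ 0.001 -0.964 -0.267  0.067]
 [ 1.     0.001  0.    -0.001]
 [-0.    -0.267  0.964 -0.154]
 [ 0.     0.     0.     1.   ]] [[304.97397249   0.         282.72632748]
 [  0.         304.97397249 208.96285783]
 [  0.           0.           1.        ]]
shift [-399.3 -156.8 -141.8] rot [-0.001 -0.    -0.283] t 0.15
scene -0.15 31 [0.001 0.113 0.117]
scene -0.145 28 [0.004 0.113 0.117]
scene -0.14 9 [0.066 0.115 0.118]
scene -0.135 6 [0.007 0.113 0.116]
scene -0.11 9 [0.148 0.149 0.151]
scene -0.105 27 [0.148 0.151 0.153]
scene -0.1 26 [0.149 0.152 0.154]
scene -0.095 39 [0.148 0.151 0.154]
scene -0.09 25 [0.149 0.151 0.155]
scene -0.085 37 [0.148 0.151 0.154]
scene -0.08 33 [0.102 0.15  0.153]
scene -0.075 100 [0.111 0.135 0.153]
scene -0.07 167 [0.112 0.133 0.152]
scene -0.065 28 [0.108 0.113 0.143]
scene -0.06 35 [0.105 0.111 0.116]
scene -0.055 35 [0.105 0.114 0.116]
scene -0.05 21 [0.106 0.113 0.116]
scene -0.045 20 [0.111 0.113 0.117]
scene -0.04 8 [0.114 0.116 0.12 ]
scene -0.015 10 [0.148 0.149 0.151]
scene -0.01 34 [0.148 0.151 0.154]
scene -0.005 33 [0.148 0.152 0.154]
scene 0
[... 944 characters left out ...]
9 0.15 ]
side -0.055 6 [0.049 0.104 0.112]
side -0.05 8 [0.091 0.111 0.113]
side -0.035 6 [0.11  0.111 0.112]
side -0.03 8 [0.11  0.111 0.114]
side -0.025 10 [0.085 0.112 0.113]
side -0.02 20 [0.078 0.111 0.115]
side -0.015 120 [0.111 0.132 0.147]
side -0.01 165 [0.113 0.129 0.149]
side -0.005 35 [0.101 0.149 0.15 ]
side 0.0 26 [0.147 0.149 0.151]
side 0.005 23 [0.148 0.149 0.151]
side 0.01 24 [0.147 0.149 0.15 ]
side 0.015 23 [0.148 0.149 0.151]
side 0.02 28 [0.146 0.15  0.151]
side 0.025 16 [0.075 0.149 0.151]
side 0.03 7 [-0.003 -0.     0.147]
side 0.04 9 [-0.003 -0.002  0.001]
side 0.045 6 [-0.002 -0.001  0.002]
side 0.05 8 [-0.002 -0.     0.   ]
bottle [0.60186891 0.49228221 0.12443073]
```

Call:
{"method": "play_rows", "body": {
  "xyz": [
    [-30, -10, -20],
    [-80, -30, -50],
    [-130, -50, -80],
    [-180, -70, -100],
    [-230, -90, -100],
    [-280, -110, -100],
    [-330, -130, -100],
    [-375, -148, -100],
    [-400, -157, -100],
    [-400, -157, -100]
  ],
  "rot": [
    [0, 0, -0.03],
    [0, 0, -0.06],
    [0, 0, -0.1],
    [0, 0, -0.14],
    [0, 0, -0.18],
    [0, 0, -0.22],
    [0, 0, -0.26],
    [0, 0, -0.28],
    [0, 0, -0.28],
    [0, 0, -0.28]
  ],
  "grip": [1, 1, 1, 1, 1, 1, 1, 1, 1, 1]
}}

```text
time_s: 1.4
eef_pos: [0.5018, 0.2883, 0.318]
eef_rot: [-0.001, 0.003, 1.0, -0.0]
wrist_force: [-1.0, 1.0, 0.6]
opening: 1.0
grasp_force: 0.0
```

Run:
```python
from h import *
c,T,o=wrist();W=cloud(c,T);print(o['eef_pos'],o['time_s'])
np.save('w1.npy',W);cv2.imwrite('pics/w1.png',c['color'][:,:,::-1])
z=W[...,2];m=(z>.100)&(z<.125)&(abs(W[...,0]-.52)<.04)&(abs(W[...,1]-.29)<.04)
P=(W[m][:,:2]*1000).astype(np.float32);print('knob',cv2.minEnclosingCircle(P),P.mean(0),np.median(z[m]))
hsv=cv2.cvtColor(c['color'],cv2.COLOR_RGB2HSV)
br=(hsv[...,0]>10)&(hsv[...,0]<28)&(hsv[...,1]>120)
m=br&(z>.035)&(z<.056)&(abs(W[...,0]-.52)<.05)&(abs(W[...,1]-.29)<.06)
P=(W[m][:,:2]*1000).astype(np.float32);print('block',len(P),cv2.minAreaRect(P),P.mean(0))
```

```text
[0.50183336 0.28830807 0.31800595] 1.4
knob ((517.7117309570312, 291.5857238769531), 21.571027755737305) [516.392   291.49933] 0.11102136741615726
block 172 ((493.2720642089844, 299.44775390625), (40.86140060424805, 34.53676223754883), 72.94232940673828) [492.82062 296.37143]
```

View pics/w1.png

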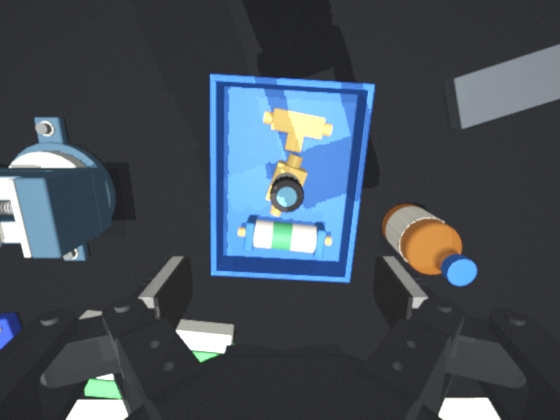

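The wrist view shows the knob at (287,195). Brass sticks out at (295,160) and (275,210). I'll zoom in to settle the yaw.

Run:
```python
from h import *
im=cv2.imread('pics/w1.png')[95:260,215:365];cv2.imwrite('pics/w1c.png',cv2.resize(im,None,fx=3.6,fy=3.6,interpolation=cv2.INTER_CUBIC))
W=np.load('w1.npy')
for (u,v) in [(295,160),(290,150),(275,210),(280,175),(302,180),(272,190),(293,135)]: print(u,v,W[v,u].round(4))
```

```text
295 160 [0.4832 0.3051 0.0346]
290 150 [0.4699 0.2982 0.024 ]
275 210 [0.5575 0.2756 0.033 ]
280 175 [0.5005 0.2838 0.0603]
302 180 [0.5099 0.3146 0.0471]
272 190 [0.5107 0.2745 0.1104]
293 135 [0.4487 0.3023 0.0275]
```

View pics/w1c.png

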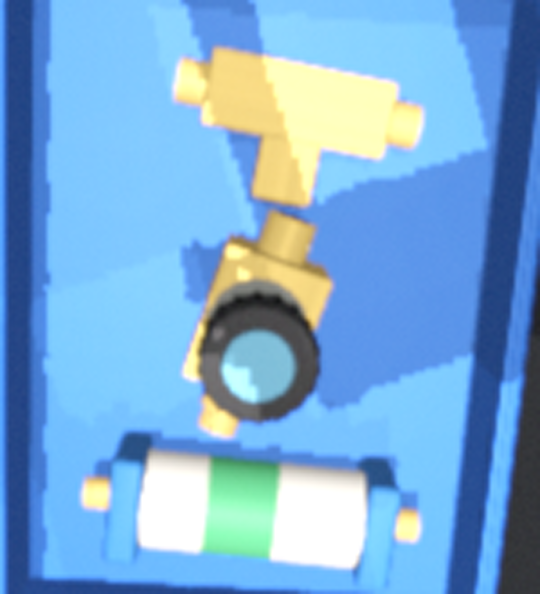

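Run:
```python
from h import *
c,T,o=wrist();K=c['camera_matrix']
def hit(u,v,z):
    d=T[:3,:3]@np.array([(u-K[0,2])/K[0,0],(v-K[1,2])/K[1,1],1]);return T[:3,3]+d*(z-T[2,3])/d[2]
f=lambda x,y:(215+(x+.5)/3.6-.5,95+(y+.5)/3.6-.5)
a,b=hit(*f(230,238),.048),hit(*f(330,275),.048);print(a,b,np.linalg.norm(a-b),np.degrees(np.arctan2(*(b-a)[:2])))
tomove([.5177,.2916,.14],[-.937,.350])
```

```text
[0.48159377 0.28280693 0.048     ] [0.49599759 0.32147317 0.048     ] 0.041261952470587566 20.431210208464847
shift [-17.6   1.7 178.3] rot [-0.    -0.001  0.354] t 1.5
```

Call:
{"method": "play_rows", "body": {
  "xyz": [
    [-4, 0, 20],
    [-10, 1, 60],
    [-15, 1, 105],
    [-17.5, 1.5, 145],
    [-17.5, 1.5, 175],
    [-17.5, 1.5, 195],
    [-17.5, 1.5, 209],
    [-17.5, 1.5, 217],
    [-17.5, 1.5, 218],
    [-17.5, 1.5, 218]
  ],
  "rot": [
    [0, 0, 0.07],
    [0, 0, 0.18],
    [0, 0, 0.28],
    [0, 0, 0.35],
    [0, 0, 0.355],
    [0, 0, 0.355],
    [0, 0, 0.355],
    [0, 0, 0.355],
    [0, 0, 0.355],
    [0, 0, 0.355]
  ],
  "grip": [1, 1, 1, 1, 1, 1, 1, 1, 1, 1]
}}

```text
time_s: 2.75
eef_pos: [0.5189, 0.2914, 0.1017]
eef_rot: [0.001, 0.178, 0.984, 0.0]
wrist_force: [-0.7, 0.3, 0.3]
opening: 1.002
grasp_force: 0.0
```

Call:
{"method": "play_rows", "body": {
  "xyz": [
    [0, 0, 0],
    [0, 0, 0],
    [0, 0, 0],
    [0, 0, 0],
    [0, 0, 0],
    [0, 0, 0],
    [0, 0, 0],
    [0, 0, 0],
    [0, 0, 0],
    [0, 0, 0]
  ],
  "rot": [
    [0, 0, 0],
    [0, 0, 0],
    [0, 0, 0],
    [0, 0, 0],
    [0, 0, 0],
    [0, 0, 0],
    [0, 0, 0],
    [0, 0, 0],
    [0, 0, 0],
    [0, 0, 0]
  ],
  "grip": [0.8, 0.7, 0.6, 0.5, 0.4, 0.3, 0.3, 0.3, 0.3, 0.3]
}}

```text
time_s: 4.0
eef_pos: [0.5182, 0.2913, 0.1007]
eef_rot: [-0.0, 0.178, 0.984, -0.0]
wrist_force: [-0.5, 0.1, 0.3]
opening: 0.301
grasp_force: 0.0
```

Run:
```python
from h import *
tomove([.533,-.0375,.26],[-1,0])
```

```text
shift [-129.  -302.8 -159.3] rot [-0.    -0.    -0.358] t 4.0
```

The fingers closed to 0.30 with no contact, so I'll look from the wrist.

Run:
```python
from h import *
c,T,o=wrist();W=cloud(c,T);cv2.imwrite('pics/w2.png',c['color'][:,:,::-1]);print(o['opening'],o['grasp_force'])
d=vision.camera('scene');cv2.imwrite('pics/s2.png',cv2.resize(d['color'][240:350,260:400,::-1],None,fx=4,fy=4))
a=cv2.resize(cv2.imread('pics/w2.png'),(560,420));b=cv2.resize(cv2.imread('pics/s2.png'),(240,188));o=np.zeros((420,800,3),np.uint8);o[:,:560]=a;o[:188,560:]=b;cv2.imwrite('pics/m2.png',o)
```

```text
0.3008417356301701 0.0
```

View pics/m2.png

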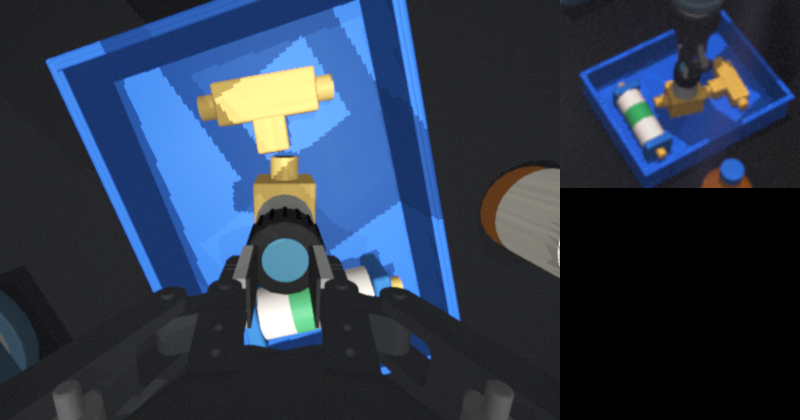

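The wrist view shows the pads straddling the knob (centre (286,260)), aligned with it but not tight yet. I'll close further.

Call:
{"method": "play_rows", "body": {
  "xyz": [
    [0, 0, 0],
    [0, 0, 0],
    [0, 0, 0],
    [0, 0, 0],
    [0, 0, 0],
    [0, 0, 0],
    [0, 0, 0],
    [0, 0, 0],
    [0, 0, 0],
    [0, 0, 0]
  ],
  "rot": [
    [0, 0, 0],
    [0, 0, 0],
    [0, 0, 0],
    [0, 0, 0],
    [0, 0, 0],
    [0, 0, 0],
    [0, 0, 0],
    [0, 0, 0],
    [0, 0, 0],
    [0, 0, 0]
  ],
  "grip": [0.25, 0.2, 0.15, 0.1, 0.05, 0, 0, 0, 0, 0]
}}

```text
time_s: 5.35
eef_pos: [0.5183, 0.2913, 0.1008]
eef_rot: [0.0, 0.178, 0.984, 0.0]
wrist_force: [0.3, 0.1, -0.2]
opening: -0.004
grasp_force: 0.0
```

Run:
```python
from h import *
c,T,o=wrist();W=cloud(c,T);cv2.imwrite('pics/w3.png',c['color'][:,:,::-1])
z=W[...,2];m=(z>.085)&(z<.125)&(np.indices(z.shape)[0]<300)&(abs(W[...,0]-.52)<.05)
P=W[m];print(len(P),P.mean(0),P.min(0),P.max(0))
K=c['camera_matrix'];h=np.linalg.inv(c['hand_eye'])
for p in [(0,0,0),(0,0,.019)]:
    q=h[:3,:3]@p+h[:3,3];print('tcp px',(K@q/q[2])[:2])
for v in range(190,420,10): print(v,W[v,286].round(3))
for n in('scene','side'):
    d=vision.camera(n);W=cloud(d);s=(slice(262,330),slice(310,360)) if n=='scene' else (slice(165,205),slice(215,260))
    im=d['color'][s][:,:,::-1];cv2.imwrite(f'pics/x{n}.png',cv2.resize(im,(300,300)))
o=np.zeros((600,800,3),np.uint8);o[:420,:500]=cv2.imread('pics/w3.png')[:,30:530];o[:300,500:]=cv2.imread('pics/xscene.png');o[300:,500:]=cv2.imread('pics/xside.png');cv2.imwrite('pics/m3.png',o)
```

```text
3428 [0.50778617 0.29592799 0.10880326] [0.49618697 0.27062361 0.08542694] [0.53517612 0.31312595 0.12499465]
tcp px [283.79379884 251.6403684 ]
tcp px [283.67898723 239.04891572]
190 [0.497 0.301 0.047]
200 [0.501 0.299 0.059]
210 [0.498 0.3   0.095]
220 [0.499 0.299 0.109]
230 [0.504 0.298 0.11 ]
240 [0.508 0.296 0.112]
250 [0.509 0.296 0.122]
260 [0.509 0.296 0.133]
270 [0.509 0.296 0.143]
280 [0.51  0.295 0.15 ]
290 [0.514 0.294 0.15 ]
300 [0.517 0.292 0.151]
310 [0.522 0.291 0.15 ]
320 [0.526 0.289 0.151]
330 [0.605 0.261 0.045]
340 [0.645 0.247 0.004]
350 [0.509 0.295 0.188]
360 [0.509 0.295 0.192]
370 [0.508 0.295 0.195]
380 [0.509 0.295 0.198]
390 [0.508 0.295 0.201]
400 [0.508 0.295 0.204]
410 [0.509 0.295 0.206]
```

View pics/m3.png

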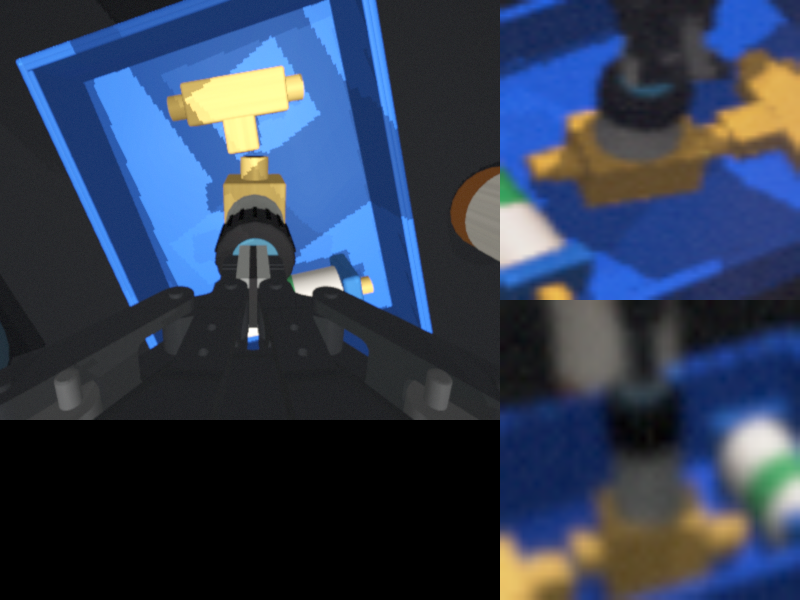

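The fingertips shut just above the knob's top. The tips read z ≈ 0.113 where 0.082 was expected, so the fingers really stand about 31 mm behind what the reported TCP implies. I'll open, go down 30 mm more and close.

Call:
{"method": "play_rows", "body": {
  "xyz": [
    [0, 0, -3],
    [0, 0, -3],
    [0, 0, -3],
    [0, 0, -3],
    [0, 0, -3],
    [0, 0, 3],
    [0, 0, 12],
    [0, 0, 22],
    [0, 0, 29],
    [0, 0, 30]
  ],
  "rot": [
    [0, 0, 0],
    [0, 0, 0],
    [0, 0, 0],
    [0, 0, 0],
    [0, 0, 0],
    [0, 0, 0],
    [0, 0, 0],
    [0, 0, 0],
    [0, 0, 0],
    [0, 0, 0]
  ],
  "grip": [1, 1, 1, 1, 1, 1, 1, 1, 1, 1]
}}

```text
time_s: 6.75
eef_pos: [0.5176, 0.291, 0.0698]
eef_rot: [-0.001, 0.178, 0.984, -0.0]
wrist_force: [0.2, -0.0, -1.4]
opening: 1.004
grasp_force: 0.0
```

Call:
{"method": "play_rows", "body": {
  "xyz": [
    [0, 0, 0],
    [0, 0, 0],
    [0, 0, 0],
    [0, 0, 0],
    [0, 0, 0],
    [0, 0, 0],
    [0, 0, 0],
    [0, 0, 0],
    [0, 0, 0],
    [0, 0, 0]
  ],
  "rot": [
    [0, 0, 0],
    [0, 0, 0],
    [0, 0, 0],
    [0, 0, 0],
    [0, 0, 0],
    [0, 0, 0],
    [0, 0, 0],
    [0, 0, 0],
    [0, 0, 0],
    [0, 0, 0]
  ],
  "grip": [0.8, 0.7, 0.6, 0.5, 0.4, 0.3, 0.2, 0.2, 0.2, 0.2]
}}

```text
time_s: 8.0
eef_pos: [0.5188, 0.2917, 0.0715]
eef_rot: [0.001, 0.178, 0.984, 0.001]
wrist_force: [-0.2, 2.1, 5.0]
opening: 0.472
grasp_force: 61.2
```

Run:
```python
from h import *
print(readout.get_obs()['eef_pos'])
tomove([.533,-.0375,.26],[-1,0])
```

```text
[0.51877474 0.29171711 0.07147921]
shift [-128.8 -303.2 -188.8] rot [ 0.001  0.001 -0.358] t 8.0
```

Call:
{"method": "play_rows", "body": {
  "xyz": [
    [0, 0, -3],
    [0, 0, -10],
    [0, 0, -22],
    [0, 0, -40],
    [0, 0, -65],
    [0, 0, -95],
    [0, 0, -125],
    [0, 0, -155],
    [0, 0, -180],
    [0, 0, -190]
  ],
  "rot": [
    [0, 0, 0],
    [0, 0, 0],
    [0, 0, 0],
    [0, 0, 0],
    [0, 0, 0],
    [0, 0, 0],
    [0, 0, 0],
    [0, 0, 0],
    [0, 0, 0],
    [0, 0, 0]
  ],
  "grip": [0.2, 0.2, 0.2, 0.2, 0.2, 0.2, 0.2, 0.2, 0.2, 0.2]
}}

```text
time_s: 9.25
eef_pos: [0.5191, 0.2915, 0.264]
eef_rot: [0.002, 0.178, 0.984, 0.001]
wrist_force: [-0.0, -0.5, -5.8]
opening: 0.479
grasp_force: 61.4
```

Call:
{"method": "play_rows", "body": {
  "xyz": [
    [-4, -10, 0],
    [-15, -35, 0],
    [-30, -70, 0],
    [-47, -110, 0],
    [-64, -150, 0],
    [-81, -190, 0],
    [-98, -230, 0],
    [-113, -267, 0],
    [-125, -295, 0],
    [-129, -303, 0]
  ],
  "rot": [
    [0, 0, -0.02],
    [0, 0, -0.05],
    [0, 0, -0.09],
    [0, 0, -0.13],
    [0, 0, -0.18],
    [0, 0, -0.23],
    [0, 0, -0.28],
    [0, 0, -0.32],
    [0, 0, -0.35],
    [0, 0, -0.357]
  ],
  "grip": [0.2, 0.2, 0.2, 0.2, 0.2, 0.2, 0.2, 0.2, 0.2, 0.2]
}}

```text
time_s: 10.5
eef_pos: [0.5326, -0.0395, 0.2605]
eef_rot: [-0.0, 0.001, 1.0, -0.0]
wrist_force: [-0.3, -0.3, -5.5]
opening: 0.477
grasp_force: 62.0
```

Run:
```python
from h import *
from bench import vision
c,T,o=wrist();W=cloud(c,T);cv2.imwrite('pics/w4.png',c['color'][:,:,::-1]);print(o['eef_pos'],o['opening'],o['grasp_force'],o['wrist_force'])
d=vision.camera('side');V=cloud(d);np.save('v4.npy',V)
d2=vision.camera('scene')
o=np.zeros((600,800,3),np.uint8);o[:420,:400]=c['color'][:,80:480,::-1];o[:300,400:]=cv2.resize(d['color'][165:285,230:390,::-1],(400,300));o[300:,400:]=cv2.resize(d2['color'][135:255,200:360,::-1],(400,300));cv2.imwrite('pics/m4.png',o)
for n,Q in(('side',V),('scene',cloud(d2)),('wrist',W)):
    P=Q.reshape(-1,3);k=(abs(P[:,0]-.533)<.042)&(P[:,2]>.146)&(P[:,2]<.156)&(P[:,1]>-.13)&(P[:,1]<.04)
    print(n,k.sum(),np.histogram(P[k,1],np.arange(-.13,.041,.005))[0],np.percentile(P[k,0],[2,98]))
tomove([.533,-.0375,.26],[-1,0])
```

```text
[ 0.53256867 -0.03946364  0.26051029] 0.4771140715218348 62.038936614990234 [-0.25084035 -0.29253412 -5.49353213]
side 376 [ 0  0  0  0 19 28 24 33 19 30 25 33  9  0  0  0  0  0  0  0  0  0  0 19
 27 20 17 17 16 13 13 13  1  0] [0.49186754 0.57186842]
scene 414 [ 0  0  0  0  3  6 10  5  8 11 16 14 12  0  0  0  0  0  0  0  0  0  0  5
 33 36 36 30 35 41 33 44 36  0] [0.49277957 0.57358313]
wrist 7340 [  0   0   0   0 124 499 491 492 499 498 450 326  42   0   0   0   0   0
   0   0   0   0   0  43 346 493 494 505 504 499 505 480  50   0] [0.49244244 0.57271121]
shift [-0.3 -0.1  0.5] rot [ 0.001 -0.001 -0.002] t 10.65
```

View pics/m4.png

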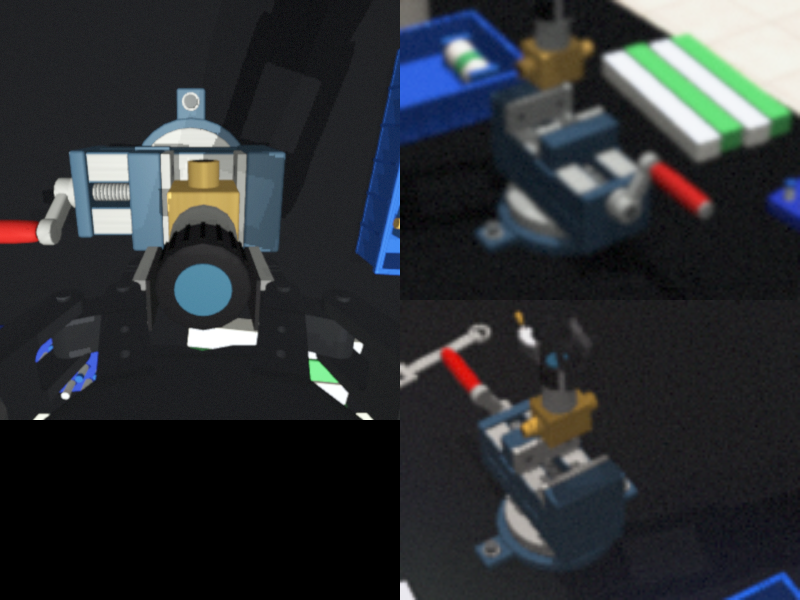

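Aligned: the block sits between the jaws with about 5 mm and 9 mm of clearance. Lowering now, slowly near the end.

Call:
{"method": "play_rows", "body": {
  "xyz": [
    [0, 0, 5],
    [0, 0, 15],
    [0, 0, 28],
    [0, 0, 40],
    [0, 0, 52],
    [0, 0, 62],
    [0, 0, 69],
    [0, 0, 73],
    [0, 0, 75],
    [0, 0, 76]
  ],
  "rot": [
    [0, 0, 0],
    [0, 0, 0],
    [0, 0, 0],
    [0, 0, 0],
    [0, 0, 0],
    [0, 0, 0],
    [0, 0, 0],
    [0, 0, 0],
    [0, 0, 0],
    [0, 0, 0]
  ],
  "grip": [0.2, 0.2, 0.2, 0.2, 0.2, 0.2, 0.2, 0.2, 0.2, 0.2]
}}

```text
time_s: 11.9
eef_pos: [0.5332, -0.0378, 0.185]
eef_rot: [0.0, 0.0, 1.0, -0.0]
wrist_force: [-0.2, -0.2, -6.0]
opening: 0.473
grasp_force: 62.1
```

Call:
{"method": "play_rows", "body": {
  "xyz": [
    [0, 0, 0.5],
    [0, 0, 1],
    [0, 0, 1.5],
    [0, 0, 2],
    [0, 0, 2.5],
    [0, 0, 3],
    [0, 0, 3.5],
    [0, 0, 3.5],
    [0, 0, 3.5],
    [0, 0, 3.5]
  ],
  "rot": [
    [0, 0, 0],
    [0, 0, 0],
    [0, 0, 0],
    [0, 0, 0],
    [0, 0, 0],
    [0, 0, 0],
    [0, 0, 0],
    [0, 0, 0],
    [0, 0, 0],
    [0, 0, 0]
  ],
  "grip": [0.2, 0.2, 0.2, 0.2, 0.2, 0.2, 0.2, 0.2, 0.2, 0.2]
}}

```text
time_s: 13.15
eef_pos: [0.533, -0.0377, 0.1813]
eef_rot: [0.0, 0.0, 1.0, -0.0]
wrist_force: [-0.5, 0.2, -5.2]
opening: 0.474
grasp_force: 62.1
```

Call:
{"method": "play_rows", "body": {
  "xyz": [
    [0, 0, 0.3],
    [0, 0, 0.6],
    [0, 0, 0.9],
    [0, 0, 1.2],
    [0, 0, 1.5],
    [0, 0, 1.8],
    [0, 0, 2],
    [0, 0, 2],
    [0, 0, 2],
    [0, 0, 2]
  ],
  "rot": [
    [0, 0, 0],
    [0, 0, 0],
    [0, 0, 0],
    [0, 0, 0],
    [0, 0, 0],
    [0, 0, 0],
    [0, 0, 0],
    [0, 0, 0],
    [0, 0, 0],
    [0, 0, 0]
  ],
  "grip": [0.2, 0.2, 0.2, 0.2, 0.2, 0.2, 0.2, 0.2, 0.2, 0.2]
}}

```text
time_s: 14.4
eef_pos: [0.533, -0.0377, 0.1795]
eef_rot: [0.0, 0.0, 1.0, -0.0]
wrist_force: [-1.1, -0.5, -2.8]
opening: 0.476
grasp_force: 62.2
```

Call:
{"method": "play_rows", "body": {
  "xyz": [
    [0, 0, 0.2],
    [0, 0, 0.4],
    [0, 0, 0.6],
    [0, 0, 0.8],
    [0, 0, 0.8],
    [0, 0, 0.8],
    [0, 0, 0.8],
    [0, 0, 0.8],
    [0, 0, 0.8],
    [0, 0, 0.8]
  ],
  "rot": [
    [0, 0, 0],
    [0, 0, 0],
    [0, 0, 0],
    [0, 0, 0],
    [0, 0, 0],
    [0, 0, 0],
    [0, 0, 0],
    [0, 0, 0],
    [0, 0, 0],
    [0, 0, 0]
  ],
  "grip": [0.2, 0.2, 0.2, 0.2, 0.2, 0.2, 0.2, 0.2, 0.2, 0.2]
}}

```text
time_s: 15.65
eef_pos: [0.5333, -0.0377, 0.1795]
eef_rot: [0.0, 0.0, 1.0, -0.0]
wrist_force: [-4.1, 1.9, 6.6]
opening: 0.475
grasp_force: 62.9
```

It's resting on the bed. Release and go up.

Call:
{"method": "play_rows", "body": {
  "xyz": [
    [0, 0, -0.3],
    [0, 0, -0.3],
    [0, 0, -0.3],
    [0, 0, -0.3],
    [0, 0, -0.3],
    [0, 0, -0.3],
    [0, 0, -8],
    [0, 0, -25],
    [0, 0, -50],
    [0, 0, -80]
  ],
  "rot": [
    [0, 0, 0],
    [0, 0, 0],
    [0, 0, 0],
    [0, 0, 0],
    [0, 0, 0],
    [0, 0, 0],
    [0, 0, 0],
    [0, 0, 0],
    [0, 0, 0],
    [0, 0, 0]
  ],
  "grip": [0.52, 0.6, 0.7, 0.8, 0.9, 1, 1, 1, 1, 1]
}}

```text
time_s: 16.9
eef_pos: [0.533, -0.0377, 0.2604]
eef_rot: [0.0, 0.0, 1.0, -0.0]
wrist_force: [-0.4, -0.0, -1.1]
opening: 1.0
grasp_force: 0.0
```

Run:
```python
from h import *
c,T,o=wrist();W=cloud(c,T);d=vision.camera('side');d2=vision.camera('scene')
p=np.zeros((600,800,3),np.uint8);p[:420,:400]=c['color'][:,80:480,::-1];p[:300,400:]=cv2.resize(d['color'][165:285,230:390,::-1],(400,300));p[300:,400:]=cv2.resize(d2['color'][135:255,200:360,::-1],(400,300));cv2.imwrite('pics/m5.png',p)
for n,Q,col in(('side',cloud(d),d['color']),('scene',cloud(d2),d2['color']),('wrist',W,c['color'])):
    h=cv2.cvtColor(col,cv2.COLOR_RGB2HSV);P=Q[(((h[...,0]<6)|(h[...,0]>174))&(h[...,1]>170)&(h[...,2]>110))];P=P[(abs(P[:,0]-.56)<.05)&(abs(P[:,1]+.24)<.07)&(P[:,2]>.03)]
    print(n,len(P))
    if len(P): print(P.mean(0),np.percentile(P,[3,97],axis=0).round(4).tolist(),'top z',np.percentile(P[:,2],95))
    z=Q[...,2];k=(z>.212)&(z<.228)&(abs(Q[...,0]-.533)<.04)&(abs(Q[...,1]+.038)<.04);A=(Q[k][:,:2]*1000).astype(np.float32)
    if len(A)>5:print(' knob',cv2.minEnclosingCircle(A),np.median(z[k]))
print('jaw',[np.histogram(W[(abs(W[...,0]-.533)<.042)&(W[...,2]>.146)&(W[...,2]<.156)][:,1],np.arange(-.12,.0,.004))[0]])
tomove([.5605,-.2485,.24],[0,-1])
```

```text
side 157
[ 0.55782447 -0.239374    0.14888524] [[0.5516, -0.2731, 0.1417], [0.5676, -0.2029, 0.1527]] top z 0.15260218264365794
 knob ((532.2937622070312, -38.23396682739258), 22.065370559692383) 0.2186130546550582
scene 113
[ 0.56431742 -0.23350837  0.15212309] [[0.5533, -0.2709, 0.1445], [0.5718, -0.1992, 0.1589]] top z 0.15810430436578163
 knob ((530.56787109375, -36.697933197021484), 24.67611312866211) 0.2213085672128966
wrist 1888
[ 0.55975978 -0.2348176   0.14943874] [[0.5517, -0.2735, 0.1438], [0.5707, -0.198, 0.1526]] top z 0.15234088553317696
 knob ((532.361572265625, -38.09342956542969), 21.567428588867188) 0.2191818916835627
jaw [array([  0,   0,   0, 220, 402, 404, 404, 394, 406, 402, 354, 401, 319,
         0,   8, 118,  83,  65,  60,  41,  49,  55,  50,  72,  96, 114,
         0, 294, 404])]
shift [ -26.1 -210.3   22. ] rot [-0.005  0.003 -1.572] t 17.05
```

View pics/m5.png

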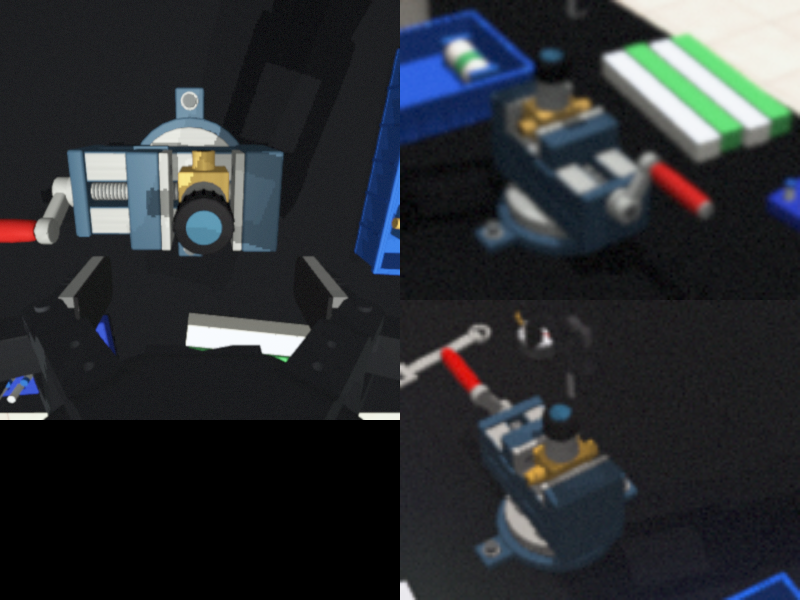

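It's standing upright and square between the jaws, with the knob at (0.532, -0.038) and its top at 0.219. The handle axis is at about (0.561, -0.2485, 0.1415), which gives a ≈ 0.54 (+4π). I'll move over the handle with the fingers turned to close along world x.

Call:
{"method": "play_rows", "body": {
  "xyz": [
    [-2, -12, 0],
    [-5, -35, 0],
    [-8, -60, 0],
    [-11, -85, 0],
    [-14, -110, 0],
    [-17, -135, 0],
    [-20, -160, 0],
    [-23, -185, 0],
    [-26, -205, 0],
    [-27, -211, 0]
  ],
  "rot": [
    [0, 0, 0.12],
    [0, 0, 0.28],
    [0, 0, 0.45],
    [0, 0, 0.62],
    [0, 0, 0.79],
    [0, 0, 0.96],
    [0, 0, 1.13],
    [0, 0, 1.3],
    [0, 0, 1.46],
    [0, 0, 1.57]
  ],
  "grip": [1, 1, 1, 1, 1, 1, 1, 1, 1, 1]
}}

```text
time_s: 18.3
eef_pos: [0.5593, -0.2498, 0.2573]
eef_rot: [-0.001, 0.709, 0.705, -0.0]
wrist_force: [0.0, -0.3, 0.1]
opening: 1.001
grasp_force: 0.0
```

Run:
```python
from h import *
c,T,o=wrist();W=cloud(c,T);print(o['eef_pos'],o['q'])
col=c['color'];h=cv2.cvtColor(col,cv2.COLOR_RGB2HSV);P=W[(((h[...,0]<6)|(h[...,0]>174))&(h[...,1]>170)&(h[...,2]>110))];P=P[(abs(P[:,0]-.56)<.05)&(abs(P[:,1]+.24)<.07)&(P[:,2]>.03)]
print(len(P),P.mean(0),np.percentile(P,[2,98],axis=0).round(4).tolist())
tomove([.561,-.2485,.1105],[0,1])
```

```text
[ 0.5592807  -0.2498174   0.25731516] [-6.13479279e-01  2.35826986e-01  1.46352952e+00 -2.32559333e-04
  1.44391696e+00 -6.07914224e-01]
2114 [ 0.56209329 -0.23487382  0.14951073] [[0.552, -0.2746, 0.143], [0.5723, -0.198, 0.1528]]
shift [  1.5   1.9 146.8] rot [-0.001 -0.001 -0.009] t 18.35
```

Call:
{"method": "play_rows", "body": {
  "xyz": [
    [1, 1, 10],
    [1, 2, 30],
    [1, 2.5, 55],
    [1, 2.5, 80],
    [1, 2.5, 102],
    [1, 2.5, 120],
    [1, 2.5, 133],
    [1, 2.5, 142],
    [1, 2.5, 147],
    [1, 2.5, 147]
  ],
  "rot": [
    [0, 0, -0.01],
    [0, 0, -0.01],
    [0, 0, -0.01],
    [0, 0, -0.01],
    [0, 0, -0.01],
    [0, 0, -0.01],
    [0, 0, -0.01],
    [0, 0, -0.01],
    [0, 0, -0.01],
    [0, 0, -0.01]
  ],
  "grip": [1, 1, 1, 1, 1, 1, 1, 1, 1, 1]
}}

```text
time_s: 19.6
eef_pos: [0.5624, -0.2478, 0.1116]
eef_rot: [0.0, 0.704, 0.711, 0.0]
wrist_force: [0.5, 0.3, -0.3]
opening: 1.002
grasp_force: 0.0
```

Call:
{"method": "play_rows", "body": {
  "xyz": [
    [0, 0, 0],
    [0, 0, 0],
    [0, 0, 0],
    [0, 0, 0],
    [0, 0, 0],
    [0, 0, 0],
    [0, 0, 0],
    [0, 0, 0],
    [0, 0, 0],
    [0, 0, 0]
  ],
  "rot": [
    [0, 0, 0],
    [0, 0, 0],
    [0, 0, 0],
    [0, 0, 0],
    [0, 0, 0],
    [0, 0, 0],
    [0, 0, 0],
    [0, 0, 0],
    [0, 0, 0],
    [0, 0, 0]
  ],
  "grip": [0.8, 0.6, 0.5, 0.4, 0.3, 0.2, 0.1, 0, 0, 0]
}}

```text
time_s: 20.85
eef_pos: [0.5621, -0.2478, 0.1115]
eef_rot: [-0.0, 0.704, 0.711, -0.0]
wrist_force: [-3.1, 0.1, 3.1]
opening: 0.237
grasp_force: 58.6
```

Run:
```python
from h import *
o=readout.get_obs();print(o['eef_pos'],o['opening'],o['wrist_force'])
c,T,o=wrist();d=vision.camera('side')
p=np.zeros((420,800,3),np.uint8);p[:,:400]=c['color'][:,80:480,::-1];p[:300,400:]=cv2.resize(d['color'][165:285,260:420,::-1],(400,300));cv2.imwrite('pics/m6.png',p)
```

```text
[ 0.56211595 -0.24775292  0.11152757] 0.23652471684132295 [-3.07692421  0.06537516  3.11668448]
```

View pics/m6.png

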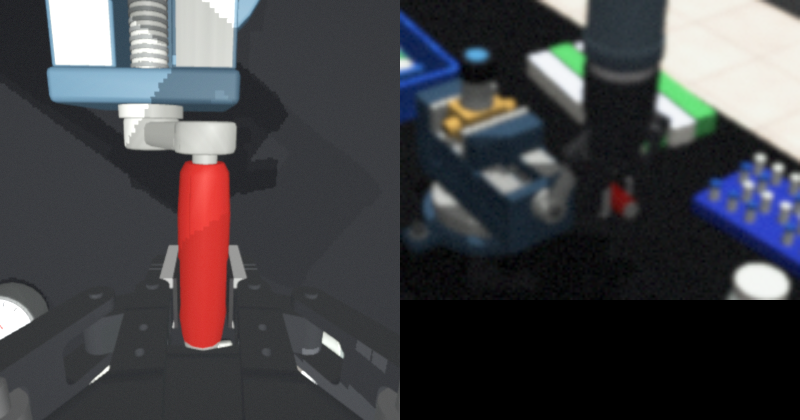

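The handle is gripped. I'll crank it half a turn per call.

Call:
{"method": "play_rows", "body": {
  "xyz": [
    [0, 13.0, 11.3],
    [0, 21.8, 26.1],
    [0, 25.7, 42.8],
    [0, 24.1, 60.0],
    [0, 17.4, 75.8],
    [0, 6.1, 88.8],
    [0, -8.7, 97.6],
    [0, -25.4, 101.5],
    [0, -42.6, 99.9],
    [0, -58.4, 93.2]
  ],
  "rot": [
    [0, 0, 0],
    [0, 0, 0],
    [0, 0, 0],
    [0, 0, 0],
    [0, 0, 0],
    [0, 0, 0],
    [0, 0, 0],
    [0, 0, 0],
    [0, 0, 0],
    [0, 0, 0]
  ],
  "grip": [0, 0, 0, 0, 0, 0, 0, 0, 0, 0]
}}

```text
time_s: 22.2
eef_pos: [0.505, -0.2476, 0.0175]
eef_rot: [0.001, 0.704, 0.71, 0.001]
wrist_force: [10.1, 4.5, -2.0]
opening: 0.236
grasp_force: 60.7
```

Call:
{"method": "play_rows", "body": {
  "xyz": [
    [0, -13.0, -11.3],
    [0, -21.8, -26.1],
    [0, -25.7, -42.8],
    [0, -24.1, -60.0],
    [0, -17.4, -75.8],
    [0, -6.1, -88.8],
    [0, 8.7, -97.6],
    [0, 25.4, -101.5],
    [0, 42.6, -99.9],
    [0, 58.4, -93.2]
  ],
  "rot": [
    [0, 0, 0],
    [0, 0, 0],
    [0, 0, 0],
    [0, 0, 0],
    [0, 0, 0],
    [0, 0, 0],
    [0, 0, 0],
    [0, 0, 0],
    [0, 0, 0],
    [0, 0, 0]
  ],
  "grip": [0, 0, 0, 0, 0, 0, 0, 0, 0, 0]
}}

```text
time_s: 23.45
eef_pos: [0.5615, -0.2477, 0.1121]
eef_rot: [-0.002, 0.703, 0.711, -0.001]
wrist_force: [-11.2, -1.1, -3.3]
opening: 0.233
grasp_force: 61.6
```

Call:
{"method": "play_rows", "body": {
  "xyz": [
    [0, 13.0, 11.3],
    [0, 21.8, 26.1],
    [0, 25.7, 42.8],
    [0, 24.1, 60.0],
    [0, 17.4, 75.8],
    [0, 6.1, 88.8],
    [0, -8.7, 97.6],
    [0, -25.4, 101.5],
    [0, -42.6, 99.9],
    [0, -58.4, 93.2]
  ],
  "rot": [
    [0, 0, 0],
    [0, 0, 0],
    [0, 0, 0],
    [0, 0, 0],
    [0, 0, 0],
    [0, 0, 0],
    [0, 0, 0],
    [0, 0, 0],
    [0, 0, 0],
    [0, 0, 0]
  ],
  "grip": [0, 0, 0, 0, 0, 0, 0, 0, 0, 0]
}}

```text
time_s: 24.7
eef_pos: [0.5046, -0.2476, 0.0179]
eef_rot: [-0.0, 0.704, 0.711, 0.001]
wrist_force: [7.2, 5.5, -5.5]
opening: 0.232
grasp_force: 61.6
```

Run:
```python
from h import *
o=readout.get_obs();print(o['eef_pos'],o['wrist_force'],o['q'])
for n in('scene','side'):
    Q=cloud(vision.camera(n))
    k=(abs(Q[...,0]-.533)<.042)&(Q[...,2]>.146)&(Q[...,2]<.156);print(n,np.histogram(Q[k][:,1],np.arange(-.12,.03,.004))[0])
    z=Q[...,2];k=(z>.212)&(z<.228)&(abs(Q[...,0]-.533)<.04)&(abs(Q[...,1]+.038)<.04);A=(Q[k][:,:2]*1000).astype(np.float32)
    print(' knob',cv2.minEnclosingCircle(A),np.median(z[k]))
```

```text
[ 0.50461869 -0.24764991  0.01785502] [ 7.15002802  5.46093799 -5.52362537] [-6.68220239e-01  4.15723098e-01  1.76561321e+00  1.73077804e-03
  9.60166177e-01 -6.79276235e-01]
scene [ 0  0  0  0  0  0 10 11 12 15 23  8 12  8 10 12  7  1  3  2  3  6  5  6
  7  7 21 16 33 26 23 32 29 32 28 26 33]
 knob ((532.8438720703125, -33.59398651123047), 22.28082847595215) 0.2211363663992405
side [ 0  0  0  0  0  1 23 20 25 23 22 18 25 22 20 39 18 15  5  9  9  3  3  4
  2  4  3  7  6  9 13  9 10  9 12 15 12]
 knob ((530.8580322265625, -36.87366485595703), 21.098051071166992) 0.21846053727714065
```

Call:
{"method": "play_rows", "body": {
  "xyz": [
    [0, -13.0, -11.3],
    [0, -21.8, -26.1],
    [0, -25.7, -42.8],
    [0, -24.1, -60.0],
    [0, -17.4, -75.8],
    [0, -13.2, -81.6],
    [0, -9.5, -85.6],
    [0, -9.5, -85.6],
    [0, -9.5, -85.6],
    [0, -9.5, -85.6]
  ],
  "rot": [
    [0, 0, 0],
    [0, 0, 0],
    [0, 0, 0],
    [0, 0, 0],
    [0, 0, 0],
    [0, 0, 0],
    [0, 0, 0],
    [0, 0, 0],
    [0, 0, 0],
    [0, 0, 0]
  ],
  "grip": [0, 0, 0, 0, 0, 0, 0, 0, 0, 0]
}}

```text
time_s: 26.05
eef_pos: [0.4952, -0.2476, 0.1044]
eef_rot: [-0.0, 0.703, 0.711, 0.001]
wrist_force: [1.3, 6.9, -8.0]
opening: 0.233
grasp_force: 61.5
```

Call:
{"method": "play_rows", "body": {
  "xyz": [
    [0, 2.0, -1.9],
    [0, 4.1, -3.7],
    [0, 6.3, -5.4],
    [0, 8.5, -6.9],
    [0, 10.8, -8.4],
    [0, 13.2, -9.7],
    [0, 13.2, -9.7],
    [0, 13.2, -9.7],
    [0, 13.2, -9.7],
    [0, 13.2, -9.7]
  ],
  "rot": [
    [0, 0, 0],
    [0, 0, 0],
    [0, 0, 0],
    [0, 0, 0],
    [0, 0, 0],
    [0, 0, 0],
    [0, 0, 0],
    [0, 0, 0],
    [0, 0, 0],
    [0, 0, 0]
  ],
  "grip": [0, 0, 0, 0, 0, 0, 0, 0, 0, 0]
}}

```text
time_s: 27.3
eef_pos: [0.5052, -0.2476, 0.1122]
eef_rot: [-0.003, 0.704, 0.711, -0.001]
wrist_force: [-5.8, 4.0, -12.0]
opening: 0.235
grasp_force: 61.2
```

It's clamping, with about 11 N tangential force. I'll turn it slightly further.

Call:
{"method": "play_rows", "body": {
  "xyz": [
    [0, 1.6, -0.8],
    [0, 3.3, -1.6],
    [0, 5.0, -2.3],
    [0, 6.7, -3.0],
    [0, 7.7, -3.3],
    [0, 7.7, -3.3],
    [0, 7.7, -3.3],
    [0, 7.7, -3.3],
    [0, 7.7, -3.3],
    [0, 7.7, -3.3]
  ],
  "rot": [
    [0, 0, 0],
    [0, 0, 0],
    [0, 0, 0],
    [0, 0, 0],
    [0, 0, 0],
    [0, 0, 0],
    [0, 0, 0],
    [0, 0, 0],
    [0, 0, 0],
    [0, 0, 0]
  ],
  "grip": [0, 0, 0, 0, 0, 0, 0, 0, 0, 0]
}}

```text
time_s: 28.55
eef_pos: [0.5112, -0.2475, 0.1152]
eef_rot: [-0.004, 0.703, 0.711, -0.002]
wrist_force: [-13.3, 3.7, -9.3]
opening: 0.237
grasp_force: 61.6
```

About 16 N, and roughly 0.39 rad past contact, so it's firm. Let go and retreat.

Call:
{"method": "play_rows", "body": {
  "xyz": [
    [0, -1.5, 0.5],
    [0, -1.5, 0.5],
    [0, -1.5, 0.5],
    [0, -1.5, 0],
    [0, -1.5, 0],
    [0, -1.5, 0],
    [0, -1.5, -10],
    [0, -1.5, -35],
    [0, -1.5, -70],
    [0, -1.5, -110]
  ],
  "rot": [
    [0, 0, 0],
    [0, 0, 0],
    [0, 0, 0],
    [0, 0, 0],
    [0, 0, 0],
    [0, 0, 0],
    [0, 0, 0],
    [0, 0, 0],
    [0, 0, 0],
    [0, 0, 0]
  ],
  "grip": [0.3, 0.5, 0.7, 0.9, 1, 1, 1, 1, 1, 1]
}}

```text
time_s: 29.8
eef_pos: [0.5135, -0.248, 0.2281]
eef_rot: [-0.0, 0.704, 0.711, -0.0]
wrist_force: [1.3, -0.1, 0.2]
opening: 0.999
grasp_force: 0.0
```

Call:
{"method": "play_rows", "body": {
  "xyz": [
    [-3, 0, -5],
    [-10, 0, -15],
    [-20, 0, -30],
    [-30, 0, -45],
    [-38, 0, -55],
    [-40, 0, -60],
    [-40, 0, -60],
    [-40, 0, -60],
    [-40, 0, -60],
    [-40, 0, -60]
  ],
  "rot": [
    [0, 0, 0],
    [0, 0, 0],
    [0, 0, 0],
    [0, 0, 0],
    [0, 0, 0],
    [0, 0, 0],
    [0, 0, 0],
    [0, 0, 0],
    [0, 0, 0],
    [0, 0, 0]
  ],
  "grip": [1, 1, 1, 1, 1, 1, 1, 1, 1, 1]
}}

```text
time_s: 31.05
eef_pos: [0.5141, -0.2879, 0.2866]
eef_rot: [-0.0, 0.703, 0.711, -0.0]
wrist_force: [-0.0, -0.2, -0.4]
opening: 1.002
grasp_force: 0.0
```

Run:
```python
from h import *
c,T,o=wrist();print(o['eef_pos'],o['wrist_force'],o['time_s'])
for n in('scene','side','wrist'):
    if n=='wrist': Q=cloud(c,T);col=c['color']
    else: d=vision.camera(n);Q=cloud(d);col=d['color']
    h=cv2.cvtColor(col,cv2.COLOR_RGB2HSV);P=Q[(((h[...,0]<6)|(h[...,0]>174))&(h[...,1]>170)&(h[...,2]>110))];P=P[(abs(P[:,0]-.53)<.08)&(abs(P[:,1]+.24)<.07)&(P[:,2]>.03)]
    if len(P):print(n,'handle',len(P),P.mean(0),np.percentile(P,[3,97],axis=0).round(4).tolist())
    z=Q[...,2];k=(z>.212)&(z<.228)&(abs(Q[...,0]-.533)<.04)&(abs(Q[...,1]+.035)<.035);A=(Q[k][:,:2]*1000).astype(np.float32)
    if len(A):print(' knob',cv2.minEnclosingCircle(A),np.median(z[k]))
    k=(abs(Q[...,0]-.533)<.042)&(z>.146)&(z<.151);print(np.histogram(Q[k][:,1],np.arange(-.12,.03,.004))[0])
    br=(h[...,0]>10)&(h[...,0]<28)&(h[...,1]>120)&(z>.142)&(z<.165)&(abs(Q[...,1]+.035)<.04);P=(Q[br][:,:2]*1000).astype(np.float32)
    if len(P)>5:print(' block',cv2.minAreaRect(P))
```

```text
[ 0.51412371 -0.28794432  0.28661211] [-0.0410837  -0.24646881 -0.37612676] 31.05
scene handle 81 [ 0.50555436 -0.23325632  0.15110845] [[0.4982, -0.2678, 0.1451], [0.5106, -0.2005, 0.1568]]
 knob ((533.9935913085938, -30.4447021484375), 22.42250633239746) 0.2218112102264228
[ 0  0  0  0  0  0  1  7 11  5  6  6  6  6  5  2  6  3  2  1  2  3  6  0
  2  1  3  8 14 10 13 12 10 10 16 11 15]
 block ((535.4277954101562, -27.141494750976562), (42.69445037841797, 94.04438018798828), 77.61167907714844)
side handle 42 [ 0.49927526 -0.24059721  0.14915338] [[0.4947, -0.2584, 0.1462], [0.5047, -0.2233, 0.1523]]
 knob ((533.3235473632812, -35.285465240478516), 24.067569732666016) 0.21870992194546002
[ 0  0  0  0  0  0 10 24 25 23 17 19 23 20 25 21 18  3  2  2  0  2  1  2
  0  1  3  6  5  5  8 12  9  9 13 12 11]
 block ((533.16748046875, -39.94156265258789), (41.260379791259766, 86.75028991699219), 74.37384796142578)
wrist handle 1893 [ 0.5026628  -0.23520709  0.14759733] [[0.4925, -0.2736, 0.1418], [0.5123, -0.199, 0.1507]]
[0 0 0 0 0 0 0 0 0 0 0 0 0 0 0 0 0 0 0 0 0 0 0 0 0 0 0 0 0 0 0 0 0 0 0 0 0]
```

The handle reads a ≈ 5.70 after release, which is only about 0.2 rad past contact because it gave in the grip or sprang back. I'll regrip and tighten a bit more.

Call:
{"method": "play_rows", "body": {
  "xyz": [
    [10, -3, 12],
    [25, -7, 35],
    [38, -11, 62],
    [40, -11.5, 90],
    [40, -11.5, 116],
    [40, -11.5, 138],
    [40, -11.5, 155],
    [40, -11.5, 167],
    [40, -11.5, 175],
    [40, -11.5, 176]
  ],
  "rot": [
    [0, 0, 0],
    [0, 0, 0],
    [0, 0, 0],
    [0, 0, 0],
    [0, 0, 0],
    [0, 0, 0],
    [0, 0, 0],
    [0, 0, 0],
    [0, 0, 0],
    [0, 0, 0]
  ],
  "grip": [1, 1, 1, 1, 1, 1, 1, 1, 1, 1]
}}

```text
time_s: 32.45
eef_pos: [0.5022, -0.2483, 0.1106]
eef_rot: [-0.0, 0.704, 0.711, -0.0]
wrist_force: [-0.1, 0.1, 0.5]
opening: 1.003
grasp_force: 0.0
```

Call:
{"method": "play_rows", "body": {
  "xyz": [
    [0, 0, 0],
    [0, 0, 0],
    [0, 0, 0],
    [0, 0, 0],
    [0, 0, 0],
    [0, 0, 0],
    [0, 0, 0],
    [0, 0, 0],
    [0, 0, 0],
    [0, 0, 0]
  ],
  "rot": [
    [0, 0, 0],
    [0, 0, 0],
    [0, 0, 0],
    [0, 0, 0],
    [0, 0, 0],
    [0, 0, 0],
    [0, 0, 0],
    [0, 0, 0],
    [0, 0, 0],
    [0, 0, 0]
  ],
  "grip": [0.8, 0.6, 0.5, 0.4, 0.3, 0.2, 0.1, 0, 0, 0]
}}

```text
time_s: 33.7
eef_pos: [0.5019, -0.2484, 0.111]
eef_rot: [-0.0, 0.704, 0.711, -0.0]
wrist_force: [-5.9, 0.7, 5.3]
opening: 0.232
grasp_force: 58.6
```

```bash
cat > hd.py <<'E'
from h import *
c,T,o=wrist();Q=cloud(c,T);h=cv2.cvtColor(c['color'],cv2.COLOR_RGB2HSV)
P=Q[(((h[...,0]<6)|(h[...,0]>174))&(h[...,1]>170)&(h[...,2]>90))];P=P[(abs(P[:,0]-.53)<.08)&(abs(P[:,1]+.24)<.07)&(P[:,2]>.03)]
k=P[:,1]>-.225;print(o['eef_pos'],o['wrist_force'],'handle',len(P),np.percentile(P[k],[3,50,97],axis=0).round(4).tolist())
E
python3 hd.py
```

```text
[ 0.50188877 -0.24838393  0.11096118] [-5.90677882  0.67933884  5.34329315] handle 8378 [[0.4926, -0.224, 0.1412], [0.5023, -0.2102, 0.148], [0.5119, -0.1965, 0.1504]]
```

Call:
{"method": "play_rows", "body": {
  "xyz": [
    [0, 1.8, -1.1],
    [0, 3.6, -2.1],
    [0, 5.4, -3.1],
    [0, 7.2, -4.0],
    [0, 9.1, -4.8],
    [0, 11, -5.6],
    [0, 13, -6.3],
    [0, 14.9, -6.9],
    [0, 14.9, -6.9],
    [0, 14.9, -6.9]
  ],
  "rot": [
    [0, 0, 0],
    [0, 0, 0],
    [0, 0, 0],
    [0, 0, 0],
    [0, 0, 0],
    [0, 0, 0],
    [0, 0, 0],
    [0, 0, 0],
    [0, 0, 0],
    [0, 0, 0]
  ],
  "grip": [0, 0, 0, 0, 0, 0, 0, 0, 0, 0]
}}

```text
time_s: 35.0
eef_pos: [0.5123, -0.2483, 0.1166]
eef_rot: [-0.004, 0.704, 0.711, -0.003]
wrist_force: [-21.3, -0.9, 9.2]
opening: 0.235
grasp_force: 59.5
```

```bash
python3 hd.py
```

```text
[ 0.5122779  -0.24831282  0.11660864] [-21.30897912  -0.90224214   9.15774938] handle 8363 [[0.5033, -0.2241, 0.1471], [0.5128, -0.2101, 0.1537], [0.5224, -0.1965, 0.1561]]
```

Call:
{"method": "play_rows", "body": {
  "xyz": [
    [0, 0, 0],
    [0, 0, 0],
    [0, 0, 0],
    [0, 0, 0],
    [0, 0, 0],
    [0, 0, 0],
    [0, 0, 0],
    [0, 0, 0],
    [0, 0, 0],
    [0, 0, 0]
  ],
  "rot": [
    [0, 0, 0],
    [0, 0, 0],
    [0, 0, 0],
    [0, 0, 0],
    [0, 0, 0],
    [0, 0, 0],
    [0, 0, 0],
    [0, 0, 0],
    [0, 0, 0],
    [0, 0, 0]
  ],
  "grip": [0.26, 0.3, 0.34, 0.4, 0.5, 0.65, 0.8, 1, 1, 1]
}}

```text
time_s: 36.3
eef_pos: [0.5173, -0.2482, 0.1178]
eef_rot: [0.0, 0.704, 0.711, 0.0]
wrist_force: [0.7, -1.0, 0.0]
opening: 0.998
grasp_force: 0.0
```

```bash
python3 hd.py
```

```text
[ 0.5172694  -0.24819183  0.11783183] [ 0.73462898 -0.97608799  0.04597974] handle 7647 [[0.4933, -0.2241, 0.1421], [0.5031, -0.2106, 0.148], [0.5122, -0.1964, 0.1505]]
```

Once the grip is off, the crank springs back to a ≈ 5.71. I'll tighten once more, then unload slowly before opening so it doesn't rebound past its friction hold.

Call:
{"method": "play_rows", "body": {
  "xyz": [
    [0, -5, 2],
    [0, -10, 5],
    [0, -14, 6.5],
    [0, -14, 6.5],
    [0, -14, 6.5],
    [0, -14, 6.5],
    [0, -14, 6.5],
    [0, -14, 6.5],
    [0, -14, 6.5],
    [0, -14, 6.5]
  ],
  "rot": [
    [0, 0, 0],
    [0, 0, 0],
    [0, 0, 0],
    [0, 0, 0],
    [0, 0, 0],
    [0, 0, 0],
    [0, 0, 0],
    [0, 0, 0],
    [0, 0, 0],
    [0, 0, 0]
  ],
  "grip": [1, 1, 0.9, 0.7, 0.5, 0.3, 0.1, 0, 0, 0]
}}

```text
time_s: 37.6
eef_pos: [0.5021, -0.2484, 0.1113]
eef_rot: [-0.001, 0.704, 0.711, -0.001]
wrist_force: [-5.3, -0.8, 3.0]
opening: 0.234
grasp_force: 58.4
```

Call:
{"method": "play_rows", "body": {
  "xyz": [
    [0, 2.2, -1.3],
    [0, 4.5, -2.5],
    [0, 6.8, -3.7],
    [0, 9.1, -4.8],
    [0, 11, -5.6],
    [0, 13, -6.3],
    [0, 15, -6.9],
    [0, 16.5, -7.3],
    [0, 16.5, -7.3],
    [0, 16.5, -7.3]
  ],
  "rot": [
    [0, 0, 0],
    [0, 0, 0],
    [0, 0, 0],
    [0, 0, 0],
    [0, 0, 0],
    [0, 0, 0],
    [0, 0, 0],
    [0, 0, 0],
    [0, 0, 0],
    [0, 0, 0]
  ],
  "grip": [0, 0, 0, 0, 0, 0, 0, 0, 0, 0]
}}

```text
time_s: 38.85
eef_pos: [0.5141, -0.2484, 0.1175]
eef_rot: [-0.005, 0.704, 0.711, -0.004]
wrist_force: [-21.7, -2.1, 7.8]
opening: 0.235
grasp_force: 59.6
```

```bash
python3 hd.py
```

```text
[ 0.51412706 -0.24837121  0.11750602] [-21.69079925  -2.0920176    7.77820774] handle 8224 [[0.5048, -0.2241, 0.1487], [0.5143, -0.2105, 0.1544], [0.5239, -0.1965, 0.1569]]
```

Call:
{"method": "play_rows", "body": {
  "xyz": [
    [0, -0.5, 0.2],
    [0, -1, 0.4],
    [0, -1.5, 0.6],
    [0, -2, 0.8],
    [0, -2.5, 0.9],
    [0, -3, 1.1],
    [0, -3.4, 1.2],
    [0, -3.7, 1.3],
    [0, -3.7, 1.3],
    [0, -3.7, 1.3]
  ],
  "rot": [
    [0, 0, 0],
    [0, 0, 0],
    [0, 0, 0],
    [0, 0, 0],
    [0, 0, 0],
    [0, 0, 0],
    [0, 0, 0],
    [0, 0, 0],
    [0, 0, 0],
    [0, 0, 0]
  ],
  "grip": [0, 0, 0, 0, 0, 0, 0, 0, 0, 0]
}}

```text
time_s: 40.15
eef_pos: [0.5141, -0.2485, 0.1175]
eef_rot: [-0.002, 0.704, 0.711, -0.001]
wrist_force: [-8.9, -0.7, 7.0]
opening: 0.238
grasp_force: 59.4
```

```bash
python3 hd.py
```

```text
[ 0.51411251 -0.24845598  0.11752037] [-8.94576661 -0.73946168  6.97263774] handle 8236 [[0.5049, -0.2241, 0.1488], [0.5141, -0.2106, 0.1545], [0.5239, -0.1965, 0.1569]]
```

Call:
{"method": "play_rows", "body": {
  "xyz": [
    [0, -0.3, 0.1],
    [0, -0.6, 0.2],
    [0, -0.9, 0.3],
    [0, -1.2, 0.4],
    [0, -1.5, 0.5],
    [0, -1.8, 0.6],
    [0, -2.1, 0.7],
    [0, -2.4, 0.8],
    [0, -2.4, 0.8],
    [0, -2.4, 0.8]
  ],
  "rot": [
    [0, 0, 0],
    [0, 0, 0],
    [0, 0, 0],
    [0, 0, 0],
    [0, 0, 0],
    [0, 0, 0],
    [0, 0, 0],
    [0, 0, 0],
    [0, 0, 0],
    [0, 0, 0]
  ],
  "grip": [0, 0, 0, 0, 0, 0, 0, 0, 0, 0]
}}

```text
time_s: 41.45
eef_pos: [0.512, -0.2485, 0.1167]
eef_rot: [-0.001, 0.704, 0.711, -0.001]
wrist_force: [-7.6, -0.2, 5.7]
opening: 0.235
grasp_force: 59.3
```

```bash
python3 hd.py
```

```text
[ 0.51201096 -0.24845099  0.11669357] [-7.56148703 -0.24554875  5.71526495] handle 8245 [[0.5028, -0.224, 0.1478], [0.5121, -0.2105, 0.1536], [0.5218, -0.1965, 0.1561]]
```

Call:
{"method": "play_rows", "body": {
  "xyz": [
    [0, -0.8, 0.3],
    [0, -1.6, 0.6],
    [0, -2.4, 1],
    [0, -3.2, 1.3],
    [0, -4, 1.7],
    [0, -4.6, 2],
    [0, -5.2, 2.3],
    [0, -5.8, 2.6],
    [0, -5.8, 2.6],
    [0, -5.8, 2.6]
  ],
  "rot": [
    [0, 0, 0],
    [0, 0, 0],
    [0, 0, 0],
    [0, 0, 0],
    [0, 0, 0],
    [0, 0, 0],
    [0, 0, 0],
    [0, 0, 0],
    [0, 0, 0],
    [0, 0, 0]
  ],
  "grip": [0, 0, 0, 0, 0, 0, 0, 0, 0, 0]
}}

```text
time_s: 42.75
eef_pos: [0.5068, -0.2484, 0.1142]
eef_rot: [-0.001, 0.704, 0.711, -0.001]
wrist_force: [-6.3, 0.2, 4.7]
opening: 0.237
grasp_force: 59.2
```

```bash
python3 hd.py
```

```text
[ 0.50677833 -0.24843595  0.11415882] [-6.32764377  0.22162578  4.67553444] handle 8252 [[0.4975, -0.2241, 0.1453], [0.5069, -0.2105, 0.151], [0.5166, -0.1965, 0.1535]]
```

Nearly balanced at a ≈ 5.79. I'll release gently here.

Call:
{"method": "play_rows", "body": {
  "xyz": [
    [0, -0.5, 0.2],
    [0, -0.5, 0.2],
    [0, -0.5, 0.2],
    [0, -0.5, 0.2],
    [0, -0.5, 0.2],
    [0, -0.5, 0.2],
    [0, -0.5, 0.2],
    [0, -0.5, 0.2],
    [0, -0.5, 0.2],
    [0, -0.5, 0.2]
  ],
  "rot": [
    [0, 0, 0],
    [0, 0, 0],
    [0, 0, 0],
    [0, 0, 0],
    [0, 0, 0],
    [0, 0, 0],
    [0, 0, 0],
    [0, 0, 0],
    [0, 0, 0],
    [0, 0, 0]
  ],
  "grip": [0, 0.26, 0.3, 0.34, 0.4, 0.5, 0.65, 0.8, 1, 1]
}}

```text
time_s: 44.05
eef_pos: [0.5073, -0.2483, 0.1137]
eef_rot: [0.0, 0.704, 0.711, 0.0]
wrist_force: [-0.6, -0.4, 0.2]
opening: 1.004
grasp_force: 0.0
```

```bash
python3 hd.py
```

```text
[ 0.50733059 -0.24833005  0.11371242] [-0.61767736 -0.4016705   0.23928157] handle 8038 [[0.4928, -0.2241, 0.1421], [0.5023, -0.2105, 0.1481], [0.512, -0.1964, 0.1505]]
```

It settles at the same friction-balanced clamp angle every time (a ≈ 5.70, about 0.2 rad past contact), so that is the self-held state. Retreat and check.

Call:
{"method": "play_rows", "body": {
  "xyz": [
    [0, -4, -4],
    [0, -5, -15],
    [0, -5, -35],
    [0, -5, -60],
    [0, -5, -90],
    [0, -5, -120],
    [0, -5, -150],
    [0, -5, -175],
    [0, -5, -188],
    [0, -5, -190]
  ],
  "rot": [
    [0, 0, 0],
    [0, 0, 0],
    [0, 0, 0],
    [0, 0, 0],
    [0, 0, 0],
    [0, 0, 0],
    [0, 0, 0],
    [0, 0, 0],
    [0, 0, 0],
    [0, 0, 0]
  ],
  "grip": [1, 1, 1, 1, 1, 1, 1, 1, 1, 1]
}}

```text
time_s: 45.35
eef_pos: [0.5025, -0.2486, 0.3047]
eef_rot: [0.001, 0.704, 0.711, 0.0]
wrist_force: [-0.1, 0.5, 0.1]
opening: 0.998
grasp_force: 0.0
```

```bash
python3 hd.py
python3 - <<'E'
from h import *
c,T,o=wrist()
for n in('wrist','scene','side'):
    if n=='wrist': Q=cloud(c,T);col=c['color']
    else: d=vision.camera(n);Q=cloud(d);col=d['color']
    h=cv2.cvtColor(col,cv2.COLOR_RGB2HSV);z=Q[...,2]
    k=(abs(Q[...,0]-.533)<.042)&(z>.146)&(z<.151);y=Q[k][:,1];print(n,'moving face',np.percentile(y[y<-.045],97) if (y<-.045).any() else 0,'fixed',np.percentile(y[y>-.016],3) if (y>-.016).any() else 0)
    k=(z>.212)&(z<.228)&(abs(Q[...,0]-.533)<.04)&(abs(Q[...,1]+.035)<.035)
    if k.sum(): print(' knob',cv2.minEnclosingCircle((Q[k][:,:2]*1000).astype(np.float32)),np.median(z[k]))
    br=(h[...,0]>10)&(h[...,0]<28)&(h[...,1]>120)&(z>.15)&(z<.162)&(abs(Q[...,1]+.035)<.04);P=(Q[br][:,:2]*1000).astype(np.float32)
    if len(P)>5:print(' blocktop',len(P),cv2.minAreaRect(P),P.min(0),P.max(0))
E
```

```text
[ 0.50251627 -0.24857613  0.30473053] [-0.09390715  0.48446378  0.08093754] handle 1537 [[0.4928, -0.2242, 0.1419], [0.5021, -0.2107, 0.148], [0.5122, -0.1969, 0.1506]]
wrist moving face -0.07531182144641395 fixed 0
scene moving face -0.05403722538470364 fixed -0.010323731355753712
 knob ((531.9306030273438, -30.746965408325195), 23.053863525390625) 0.2211295872600243
 blocktop 77 ((530.201904296875, -29.931127548217773), (43.13550567626953, 62.1379280090332), 83.99407958984375) [498.6477   -53.238396] [561.26117   -8.709971]
side moving face -0.05444361906127971 fixed -0.01054542766167354
 knob ((533.0372314453125, -32.40409851074219), 24.140727996826172) 0.2190002241656534
 blocktop 58 ((531.6074829101562, -34.425167083740234), (56.007022857666016, 41.610389709472656), 1.0023510456085205) [503.73254  -55.634624] [559.9264   -13.914228]
```

Opening is 43.8 mm, with the block upright, square and centred. The gripper is clear, so I'm handing in.

```bash
python3 -c "
from bench import ctrl
print(ctrl.hand_in())"
```

```text
the job is handed in; nothing more can be done
None
```

I stood the regulator upright on the vise bed, centred and square between the jaws, and clamped it with the crank; the job is handed in at about 45 s, but the clamp may be on the light side: I turned it to about 0.45 rad past contact, and it sprang back each time to about 0.2 rad, the low end of the firm range.

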